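# Sort the craft supplies into their trays

### The arm

A 6-joint arm with a two-finger parallel gripper is mounted at the origin on the work surface. World frame = base frame: x ahead of the robot, y to its left, z up, the work surface at z = 0. Lengths are in mm, angles in rad, forces in N, time in s.
With the tool pointing down it reaches from about 300 to 775 mm from the base axis. Payload 14.6 kg.
Tool frame: the origin (TCP) lies on the front face of the gripper's body, between the roots of the fingers; the fingertips stand 97 mm ahead of it and the grasp point (between the pads) lies 78 mm ahead of it; z points along the fingers, y is the line along which they close (so a half turn about z gives the same grasp; the last joint's range is limited). The gripper opens to 94 mm and grips with 3 to 60 N. Pads are 16 mm wide; open, the fingers measure 119 mm over their backs; the gripper's body (75 mm by 177 mm) begins 78 mm behind the grasp point.
Start: joints at [1.135, 0.3, 1.521, -0, 1.321, -0.067], TCP at [198.27, 513.01, 302.646] pointing down, gripper open.
Joint ranges: [-3.03, 3.03], [-0.79, 2.21], [0.23, 2.52], [-1.04, 4.18], [0, 3.07], [-2.55, 2.55]. Speed limits (rad/s): [2.22, 2.22, 2.57, 3.14, 3.14, 3.14].

### API

Orientations are given as [roll, pitch, yaw] about the fixed x, y, z axes, in that order (R = Rz(yaw) Ry(pitch) Rx(roll)).
In Python, from cell import * gives the robot as it stands.
- The arm moves only by the tool carry_out, never from a script. Its arguments are lists of equal length, an entry for each row: "slide": the shift along the world's x, y, z scaled (see below), a list of three; "dr": the turn, a rotation vector about the world's x, y, z scaled (see below), a list of three; "gripper": the opening in per cent of the stroke, from 0 (shut) to 100 (fully open). A call has 1 to 10 rows; each row is the pose to reach, as a shift and turn from the pose commanded when the call began, turning the shorter way round; what a row does not reach only later rows make up. The controller multiplies each number of a shift by 0.25 m and each number of a turn by 360 degrees. A row lasts 1/12 s, in which the tool goes at most 41.7 mm and 7.16 degrees, less where a joint would pass 70% of its speed; a pose out of reach is approached as far as the arm can. A call with a number of a shift or a turn outside -1 to 1 is refused whole. A call with a gripper value outside its range is refused whole. The fingers move at their own pace and stop on an object; "newtons" is the grip in N (left out, the last holds). Time passes only in rows, so rows that repeat a pose let the fingers close. It gives the time, the measured TCP pose, the force, the opening and the grip force at its end, in the units of the state.
- read_state(): the state, without advancing time (a new reading comes with each control period).
- camera(name): name is "side" or "top" or "wrist"; returns the picture (400x640x3 uint8, red, green, blue); there is no depth.
- camera_model(name): a dict with "vfov" (degrees; the focal length in pixels is half the picture's height over the tangent of half this angle, whatever the lens; pixels are square), "cx", "cy" (the principal point, pixels), "k1" (the pictures are not rectified: a ray, as slopes to the right and down, at radius r is drawn at 1 + k1 r^2 times it, then the intrinsics apply), "R" (3x3) and "t" (3): a world point X has camera coordinates R X + t. Camera axes: x right, y down, z forward; pixel columns grow to the right and rows downward; lengths in mm; the calibration is good to about 2 mm. A picture is of the moment at which its call begins: read the wrist's pose just before it. camera_model takes no time and is no camera call; for the wrist camera it gives the pose at the moment of the call.
- sign_off(): hands the job in; it is judged then, once.
The state is a dict: "clock": time; "joints": joint angles; "qd": joint speeds; "effort": joint torques, N m; "eef_pos": TCP position; "eef_rot": TCP orientation; "wrist_force": force on the tool from outside, world axes, zero at the start; "moment": the same for the moment, N m; "finger_gap": finger opening in mm; "finger_force": force on a finger pad.
Only numpy, scipy, OpenCV 4.12 (cv2) and the standard library are available. Lean on these libraries where they do the work, as an engineer would, in place of code of your own. Each camera call takes 0.05 s, during which the arm holds its last target. There are 200 camera calls.

### The job

Craft class is over: put the blue scissors, the yellow glue bottle and the green and red marker pens from the table each into the tray that already holds one of its kind. Stand the glue bottle upright on its tray's floor, and lay the scissors flat with their points away from the robot, like the pair already there. Set things down rather than dropping them, never tip a glue bottle over, keep what is already in the trays in them, and leave the spool, stamp, stamp pad and tape where they are.

Things in the scene. Friction and masses are not known exactly. Their poses are not given: they have to be found in the camera images.
- scissors: small scissors with blue plastic loops, closed, lying flat; 125 long, 58 wide over the two loops, 10 thick; origin at the middle on the underside; x points to the blade tip (+63), loops from -8 to -62; grip across the blue pivot block, 16 wide in y, from x = -12 to +24; to be sorted
- scissors_tip (a point): blade tip of the blue scissors, 63 mm along x from their origin
- glue: yellow glue bottle with a red nozzle, standing upright; round, 36 diameter up to 74 high, then narrowing, 105 high in all; origin at the centre of its underside, z up; to be sorted
- marker_green: flat-sided marker pen, white barrel with green cap, lying flat; 110 long (x, the cap towards +x, from -55 to +55), 16 wide (y), 14 high; origin under its middle; to be sorted
- marker_red: flat-sided marker pen, white barrel with red cap, lying flat; 110 long (x, the cap towards +x, from -55 to +55), 16 wide (y), 14 high; origin under its middle; to be sorted
- tray_scissors: black open tray, white floor, fixed; one of three alike, in a row in any order. 190 (x) x 150 (y) x 35 mm high, walls 4, floor surface 4 above the origin (centre of the underside); x points away from the robot (within 0.06 rad). Known by what it holds: the green scissors, in its +y half (centre 37 mm to +y of the tray's), points away from the robot; the -y half is free
- tray_glue: black open tray, white floor, fixed; one of three alike, in a row in any order. 190 (x) x 150 (y) x 35 mm high, walls 4, floor surface 4 above the origin (centre of the underside); x points away from the robot (within 0.06 rad). Known by what it holds: the white glue bottle, in its far +y quarter (40 mm to +x and 35 mm to +y of the tray's centre); the rest is free
- tray_markers: black open tray, white floor, fixed; one of three alike, in a row in any order. 190 (x) x 150 (y) x 35 mm high, walls 4, floor surface 4 above the origin (centre of the underside); x points away from the robot (within 0.06 rad). Known by what it holds: the orange marker, along its +y wall (55 mm to +y of the tray's centre, lying along x); the rest is free
- scissors_old: small scissors with green plastic loops, closed, lying flat; 125 long, 58 wide over the two loops, 10 thick; origin at the middle on the underside; x points to the blade tip (+63), loops from -8 to -62; grip across the green pivot block, 16 wide in y, from x = -12 to +24; already in its tray
- glue_old: white glue bottle with a red nozzle, standing upright; round, 36 diameter up to 74 high, then narrowing, 105 high in all; origin at the centre of its underside, z up; already in its tray
- marker_old: flat-sided marker pen, white barrel with orange cap, lying flat; 110 long (x, the cap towards +x, from -55 to +55), 16 wide (y), 14 high; origin under its middle; already in its tray
- spool: small red thread spool standing between the things to sort, 30 diameter, 32 high; origin under its centre; leave alone
- stamp_pad: small round blue stamp pad, 30 diameter, 18 high; origin under its centre; leave alone
- stamp: small turned wooden stamp standing upright, 24 diameter, 40 high; origin under its centre; leave alone
- tape: roll of amber tape lying flat at the left, 90 outside, 68 inside diameter, 18 high; origin under its centre; leave alone
There are look-alikes about, which are no part of the job. Of the things that look like the glue, take the one that is nearest to the robot's base at the start.

How it is judged (in metres and radians):
At the end, for the whole second after the job is handed in: All seven at rest in their kind's tray, origin within 85 mm (x), 65 mm (y) of its centre; height above its underside: scissors under 25, bottles 15, markers 30 mm. Bottles upright within 0.15 rad; blue scissors within 0.4 rad of flat, tip over 25 mm to +x of the tray's centre (x of scissors in the frame of tray_scissors between -0.085 and 0.085 m and y of scissors in the frame of tray_scissors between -0.065 and 0.065 m and z of each of scissors, scissors_old in the frame of tray_scissors below 0.025 m and linear speed of each of scissors, scissors_old, glue, glue_old, marker_green, marker_red, marker_old below 0.02 m/s and x of scissors_old in the frame of tray_scissors between -0.085 and 0.085 m and y of scissors_old in the frame of tray_scissors between -0.065 and 0.065 m and x of glue in the frame of tray_glue between -0.085 and 0.085 m and y of glue in the frame of tray_glue between -0.065 and 0.065 m and z of each of glue, glue_old in the frame of tray_glue below 0.015 m and x of glue_old in the frame of tray_glue between -0.085 and 0.085 m and y of glue_old in the frame of tray_glue between -0.065 and 0.065 m and x of marker_green in the frame of tray_markers between -0.085 and 0.085 m and y of marker_green in the frame of tray_markers between -0.065 and 0.065 m and z of each of marker_green, marker_red, marker_old in the frame of tray_markers below 0.03 m and x of marker_red in the frame of tray_markers between -0.085 and 0.085 m and y of marker_red in the frame of tray_markers between -0.065 and 0.065 m and x of marker_old in the frame of tray_markers between -0.085 and 0.085 m and y of marker_old in the frame of tray_markers between -0.065 and 0.065 m and angle between each of glue, glue_old's own z axis and vertical below 0.15 rad and x of scissors_tip in the frame of tray_scissors above 0.025 m and (angle between scissors's own z axis and vertical below 0.4 rad or angle between scissors's own z axis and vertical above 2.74 rad)); the robot touches nothing.
It fails at once if a glue bottle is tipped over (angle between any of glue, glue_old's own z axis and vertical above 0.7 rad).
It fails at once if the thread spool, stamp pad, stamp or tape roll is moved by more than 40 mm (distance of any of spool, stamp_pad, stamp, tape from where it was at the start of the episode above 0.04 m).
It fails at once if a thing being sorted is dropped (moves faster than 0.7 m/s, a fall of about 25 mm, with no finger touching it) ((linear speed of scissors above 0.7 m/s and contact force between the fingers and scissors below 0.05 N) or (linear speed of glue above 0.7 m/s and contact force between the fingers and glue below 0.05 N) or (linear speed of marker_green above 0.7 m/s and contact force between the fingers and marker_green below 0.05 N) or (linear speed of marker_red above 0.7 m/s and contact force between the fingers and marker_red below 0.05 N)).
It also fails if it takes over 72 s, if anything falls off the work surface, if the arm or the gripper's body presses on something with over 40 N, if the wrist force passes 120 N, or if a joint passes its speed limit or range.

## Working session

There is one attempt and no reset: what is moved stays moved. The work goes in short steps, Python scripts to look and compute and a tool call to move; the robot and the scene stay as the last step left them, time stands still between calls to the robot, and variables do not carry over. Pictures are saved under pics/ and viewed, at most 10 in all, crops included, and the job is handed in when it is done.

Besides the shell and the picture viewer there is one more tool, called as name(argument=value, ...), one argument or row to a line, values as JSON. carry_out: Moves the arm, as the interface text tells. Its arguments: {"type":"object","properties":{"slide":{"type":"array","items":{"type":"array","items":{"type":"number","minimum":-1,"maximum":1}}},"dr":{"type":"array","items":{"type":"array","items":{"type":"number","minimum":-1,"maximum":1}}},"gripper":{"type":"array","items":{"type":"number"}},"newtons":{"type":"number"}},"required":["slide","dr","gripper"]}

```bash
mkdir -p pics; cat > h.py <<'E'
from cell import *
import numpy as np, cv2
def ray(m,u,v):
    f=200/np.tan(np.radians(m["vfov"]/2))
    d=np.array([(u-m["cx"])/f,(v-m["cy"])/f]); r=np.linalg.norm(d)
    s=r
    for _ in range(30): s=r/(1+m["k1"]*s*s)
    d=d*(s/r if r>0 else 1)
    R=np.array(m["R"]);t=np.array(m["t"])
    return -R.T@t, R.T@np.array([d[0],d[1],1])
def at(m,u,v,z):
    o,d=ray(m,u,v); return (o+d*(z-o[2])/d[2])[:2].round(1)
def proj(m,X):
    f=200/np.tan(np.radians(m["vfov"]/2))
    c=np.array(m["R"])@np.array(X)+np.array(m["t"]); a=c[:2]/c[2]; a=a*(1+m["k1"]*(a@a))
    return (a*f+[m["cx"],m["cy"]]).round(1)
def save(n,p,crop=None,k=1):
    i=camera(n)[:,:,::-1]; cv2.imwrite('pics/raw_'+p,i)
    if crop: x0,y0,x1,y1=crop; i=i[y0:y1,x0:x1]
    cv2.imwrite('pics/'+p,cv2.resize(i,None,fx=k,fy=k,interpolation=cv2.INTER_CUBIC))
E
python3 - <<'E'
from h import *
save('top','top1.png',None,1.25); save('side','side1.png',None,1.25)
for n in('top','side'): print(camera_model(n))
print(read_state())
E
```

```text
{'vfov': 45.72221196821041, 'cx': 326.5459973688224, 'cy': 205.84675136541, 'k1': -0.0015584700066437653, 'R': array([[-0.01856633, -0.99954546, -0.02375202],
       [-0.99452808,  0.02090541, -0.10235658],
       [ 0.1028066 ,  0.02172166, -0.99446416]]), 't': array([  68.23359524,  549.72620054, 1335.48120213])}
{'vfov': 43.29778140196754, 'cx': 321.64659577671637, 'cy': 209.603848124388, 'k1': -0.007907805077110837, 'R': array([[-0.99217333, -0.12483077,  0.0030602 ],
       [-0.09024017,  0.69987235, -0.70854457],
       [ 0.08630642, -0.70327518, -0.70565943]]), 't': array([ 548.61797509,   52.18795216, 1438.22064782])}
{'clock': 0.1, 'joints': array([ 1.13538627e+00,  3.00389626e-01,  1.52149486e+00, -2.96671796e-05,
        1.32067012e+00, -6.66148467e-02]), 'qd': array([ 8.15077162e-05, -8.98365903e-04, -2.75707531e-03, -2.80441795e-04,
       -2.62270286e-03, -4.31420861e-05]), 'effort': array([ 5.70561169e-04, -5.32642257e+01, -3.53282261e+01,  7.09185773e-02,
        2.34706403e-02, -3.48933588e-05]), 'eef_pos': array([198.23291307, 512.90029698, 302.1674441 ]), 'eef_rot': array([-3.14063093e+00, -3.53593501e-05,  2.77280478e+00]), 'wrist_force': array([-0.39669401,  0.15520791,  0.04086298]), 'moment': array([-0.01281501,  0.01438642, -0.03828114]), 'finger_force': 0.0, 'finger_gap': 93.39850395455444}
```

View pics/top1.png

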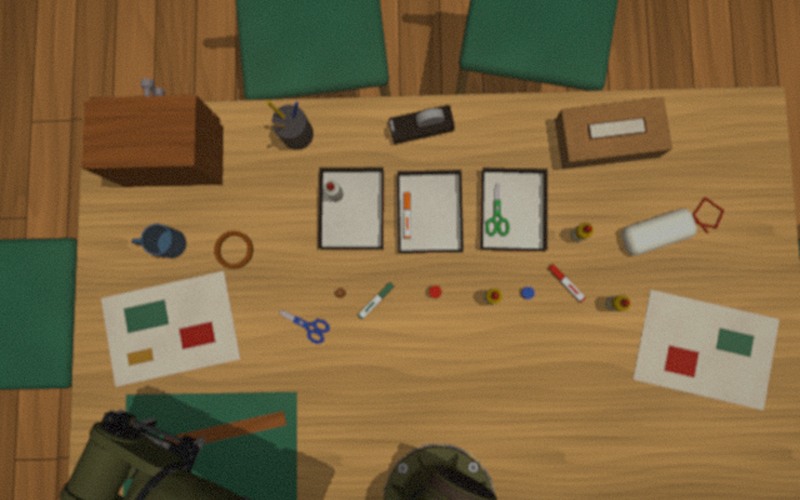

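View pics/side1.png

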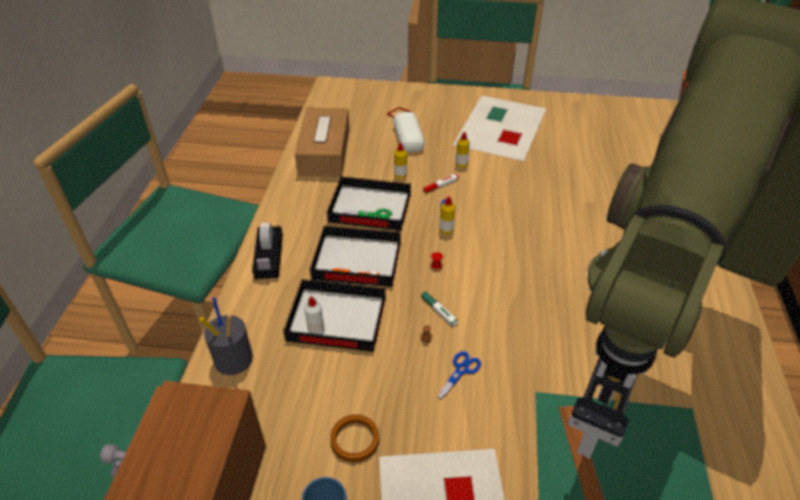

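The top view (800 px wide) shows the trays left to right: glue (350,208), markers (430,211) and scissors (513,209). Blue scissors are at (307,325), the green marker at (376,300) and the red marker at (566,282). There are three yellow bottles: (493,296), (585,230) and (621,303). The first looks nearest the base. I'll confirm that in an enlarged crop.

```bash
python3 - <<'E'
from h import *
i=cv2.imread('pics/raw_top1.png')[125:285,215:515]
cv2.imwrite('pics/crop1.png',cv2.resize(i,None,fx=2.6,fy=2.6,interpolation=cv2.INTER_CUBIC))
m=camera_model('top')
for n,u,v in(('A',493,296),('B',585,230),('C',621,303)):
    p=at(m,u/1.25,v/1.25,74); print(n,p,np.hypot(*p))
E
```

```text
A [ 456.7 -128.9] 474.5419897121855
B [ 599.  -337.3] 687.4389354699077
C [ 436.  -407.7] 596.9215107532983
```

View pics/crop1.png

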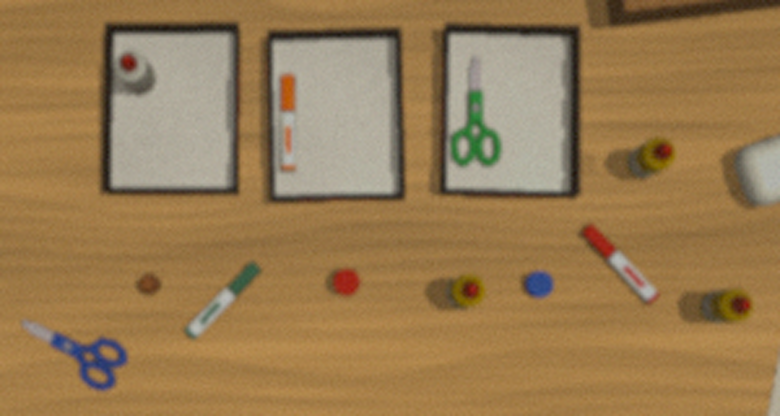

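Candidates are A (470,290), B (656,155) and C (735,305) in the crop, at 475, 687 and 597 mm from the base. A, the yellow bottle between spool and stamp pad, is nearest, so I take A. Now I'll measure everything.

```bash
python3 - <<'E'
from h import *
m=camera_model('top')
P=lambda u,v,z: at(m,215+u/2.6-0.3,125+v/2.6-0.3,z)
def seg(n,a,b,z,f=.5):
    a,b=P(*a,z),P(*b,z); d=a-b; print(n,'mid',b+d*f,'len',np.hypot(*d).round(1),'ang',np.arctan2(d[1],d[0]).round(3))
seg('sc',(24,323),(113,367),6); print('loops',P(125,343,10),P(100,388,10))
seg('gr',(255,266),(190,335),12); seg('rd',(586,228),(656,299),12)
seg('or',(287,75),(289,170),16); seg('gs',(475,57),(475,163),10)
print('A noz',P(468,288,105),'body',P(469,291,74))
print('old noz',P(128,62,109))
for n,q in(('G',((108,26),(238,26),(236,192),(105,191))),('M',((270,34),(400,32),(402,198),(270,199))),('S',((446,28),(577,28),(577,194),(444,193)))):
    c=np.array([P(*x,35) for x in q]); e=c[0]+c[1]-c[2]-c[3]; print(n,c.mean(0).round(1),'yaw',np.arctan2(e[1],e[0]).round(3),'x',np.hypot(*e)/2,'y',np.linalg.norm(c[0]+c[3]-c[1]-c[2])/2)
for n,u,v,z in(('spool',345,281,32),('pad',539,284,18),('stamp',148,284,40)): print(n,P(u,v,z))
E
```

```text
sc mid [408.1  309.25] len 112.1 ang 1.1
loops [409.1 245.1] [360.  273.2]
gr mid [454.25 135.55] len 105.2 ang -0.773
rd mid [ 486.65 -307.05] len 108.9 ang 0.741
or mid [652.65  58.95] len 108.3 ang 0.003
gs mid [ 663.25 -152.05] len 121.2 ang -0.034
A noz [ 459.2 -126.1] body [ 457.2 -130.8]
old noz [704.7 224.9]
G [668.2 187.8] yaw -0.024 x 186.85181294277012 y 145.75218694757208
M [656.1   5.7] yaw -0.016 x 186.07499832056962 y 145.25937147048379
S [ 657.3 -188.4] yaw -0.043 x 185.62032485695087 y 145.40098005171768
spool [472.3  -0.7]
pad [ 465.4 -214.8]
stamp [472.8 214.8]
```

carry_out(
  slide=[
    [0.8,-0.8,-0.2],
    [0.8,-0.8,-0.2],
    [0.8,-0.8,-0.2],
    [0.8,-0.8,-0.2],
    [0.8,-0.8,-0.2],
    [0.8,-0.8,-0.2],
    [0.8,-0.8,-0.2],
    [0.8,-0.8,-0.2],
    [0.8,-0.8,-0.2],
    [0.8,-0.8,-0.2],
  ],
  dr=[
    [0,0,0.234],
    [0,0,0.234],
    [0,0,0.234],
    [0,0,0.234],
    [0,0,0.234],
    [0,0,0.234],
    [0,0,0.234],
    [0,0,0.234],
    [0,0,0.234],
    [0,0,0.234],
  ],
  gripper=[60,60,60,60,60,60,60,60,60,60],
  newtons=20,
)

```text
clock: 0.93
eef_pos: [399.1, 311.8, 252.0]
eef_rot: [3.141, -0.001, -2.344]
wrist_force: [-0.3, -0.1, -0.2]
finger_gap: 56.5
finger_force: 0.0
```

carry_out(
  slide=[
    [0,0,0],
    [0,0,0],
    [0,0,0],
    [0,0,0],
  ],
  dr=[
    [0,0,0],
    [0,0,0],
    [0,0,0],
    [0,0,0],
  ],
  gripper=[60,60,60,60],
)

```text
clock: 1.27
eef_pos: [398.1, 313.2, 252.6]
eef_rot: [3.142, -0.0, -2.35]
wrist_force: [-0.3, 0.5, -0.4]
finger_gap: 56.0
finger_force: 0.0
```

```bash
python3 - <<'E'
from h import *
m=camera_model('wrist'); s=read_state(); print(s['eef_pos'],s['eef_rot'],s['joints'],s['clock'])
save('wrist','w1.png')
print(m)
import pickle; pickle.dump(m,open('w1.pkl','wb'))
E
```

```text
[398.07090587 313.21040997 252.62259222] [ 3.14158548e+00 -2.98453206e-05 -2.34976056e+00] [ 5.94331558e-01  2.52074921e-01  1.70364039e+00  1.27284184e-06
  1.18590802e+00 -1.76829734e+00] 1.2667
{'vfov': 71.42267310723328, 'cx': 317.3826265125014, 'cy': 197.3583585971727, 'k1': -0.02220771801435553, 'R': array([[-7.11449894e-01,  7.02736820e-01,  9.75700581e-05],
       [ 6.83178333e-01,  6.91616364e-01,  2.34380397e-01],
       [ 1.64640254e-01,  1.66816566e-01, -9.72144958e-01]]), 't': array([  63.66566122, -500.97592333,  222.47520073])}
```

View pics/w1.png

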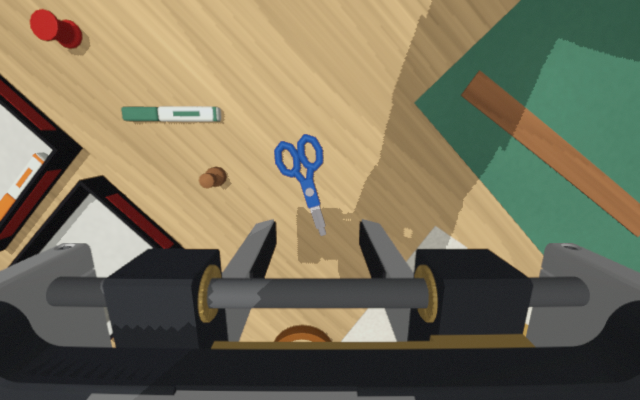

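The wrist view shows the scissors with the tip at (323,235), the pivot block around (312,190) and the loop ends at (286,142) and (311,134). The green marker runs from (122,113) to (220,115).

```bash
python3 - <<'E'
from h import *
import pickle; m=pickle.load(open('w1.pkl','rb'))
t=at(m,323,235,4);a=at(m,286,142,6);b=at(m,311,134,6); r=(a+b)/2;d=t-r
L=np.hypot(*d);th=np.arctan2(d[1],d[0]);u=d/L
print(t,r,'len',L,'ang',th,'origin from tip',t-63*u,'grip',t-55*u,'pivot px',at(m,311,187,8))
c,e=at(m,122,113,12),at(m,220,115,12);d=c-e;print('green',(c+e)/2,np.hypot(*d),np.arctan2(d[1],d[0]))
print('stamp',at(m,210,180,0))
E
```

```text
[436.  360.9] [372.45 255.4 ] len 123.1618954872001 ang 1.028636244838514 origin from tip [403.49278676 306.93444536] grip [407.62068685 313.78721421] pivot px [402.6 306.1]
green [454.65 136.4 ] 110.68391933790564 -0.8052038799945255
stamp [485.3 214.4]
```

carry_out(
  slide=[
    [0.038,0.002,-0.1],
    [0.038,0.002,-0.25],
    [0.038,0.002,-0.4],
    [0.038,0.002,-0.52],
    [0.038,0.002,-0.59],
    [0.038,0.002,-0.61],
    [0.038,0.002,-0.61],
    [0.038,0.002,-0.61],
  ],
  dr=[
    [0,0,0.038],
    [0,0,0.038],
    [0,0,0.038],
    [0,0,0.038],
    [0,0,0.038],
    [0,0,0.038],
    [0,0,0.038],
    [0,0,0.038],
  ],
  gripper=[60,60,60,60,60,60,60,60],
)

```text
clock: 1.98
eef_pos: [408.0, 313.8, 100.8]
eef_rot: [-3.141, 0.001, -2.109]
wrist_force: [0.2, 0.7, 0.8]
finger_gap: 56.3
finger_force: 0.0
```

carry_out(
  slide=[
    [0,0,0],
    [0,0,0],
    [0,0,0],
    [0,0,0],
    [0,0,0],
    [0,0,0],
  ],
  dr=[
    [0,0,0],
    [0,0,0],
    [0,0,0],
    [0,0,0],
    [0,0,0],
    [0,0,0],
  ],
  gripper=[5,5,5,5,5,5],
  newtons=20,
)

```text
clock: 2.48
eef_pos: [407.8, 313.5, 100.3]
eef_rot: [-3.141, 0.0, -2.108]
wrist_force: [-0.2, -0.1, -0.1]
finger_gap: 19.8
finger_force: 0.2
```

carry_out(
  slide=[
    [0,0,0],
    [0,0,0],
    [0,0,0.1],
    [0,0,0.25],
    [0,0,0.4],
    [0.05,-0.1,0.48],
    [0.1,-0.2,0.48],
  ],
  dr=[
    [0,0,0],
    [0,0,0],
    [0,0,0],
    [0,0,0],
    [0,0,0],
    [0,0,0],
    [0,0,0],
  ],
  gripper=[5,5,5,5,5,5,5],
)

```text
clock: 3.07
eef_pos: [433.7, 264.1, 224.7]
eef_rot: [-3.138, 0.006, -2.106]
wrist_force: [0.7, 0.9, -1.3]
finger_gap: 15.9
finger_force: 19.8
```

carry_out(
  slide=[
    [0.06,-0.12,0],
    [0.13,-0.27,0],
    [0.2,-0.42,0],
    [0.27,-0.57,0],
    [0.34,-0.71,0],
    [0.4,-0.84,0],
    [0.46,-0.97,0],
  ],
  dr=[
    [0,0,-0.012],
    [0,0,-0.024],
    [0,0,-0.036],
    [0,0,-0.048],
    [0,0,-0.06],
    [0,0,-0.072],
    [0,0,-0.0855],
  ],
  gripper=[5,5,5,5,5,5,5],
)

```text
clock: 3.65
eef_pos: [548.2, 19.0, 220.0]
eef_rot: [3.141, -0.0, -2.65]
wrist_force: [0.7, 0.6, 0.1]
finger_gap: 15.9
finger_force: 19.8
```

carry_out(
  slide=[
    [0.07,-0.14,0],
    [0.14,-0.29,0],
    [0.21,-0.44,0],
    [0.28,-0.59,0],
    [0.35,-0.74,0],
    [0.42,-0.88,0],
    [0.46,-0.97,0],
    [0.46,-0.97,0],
    [0.46,-0.97,0],
  ],
  dr=[
    [0,0,-0.012],
    [0,0,-0.024],
    [0,0,-0.036],
    [0,0,-0.048],
    [0,0,-0.06],
    [0,0,-0.072],
    [0,0,-0.0855],
    [0,0,-0.0855],
    [0,0,-0.0855],
  ],
  gripper=[5,5,5,5,5,5,5,5,5],
)

```text
clock: 4.4
eef_pos: [662.6, -222.4, 219.0]
eef_rot: [3.141, -0.001, 3.099]
wrist_force: [0.5, 0.4, -0.7]
finger_gap: 15.3
finger_force: 19.8
```

```bash
python3 - <<'E'
from h import *
m=camera_model('wrist'); s=read_state(); print(s['eef_pos'],s['eef_rot'],s['joints'],s['clock'])
save('wrist','w2.png')
import pickle; pickle.dump(m,open('w2.pkl','wb'))
E
```

```text
[ 662.57337399 -222.42626018  219.00848217] [ 3.14101611e+00 -1.28916210e-03  3.09930951e+00] [-3.76301007e-01  7.05858266e-01  1.11790198e+00  1.26001401e-04
  1.31923933e+00 -1.90484527e+00] 4.4
```

View pics/w2.png

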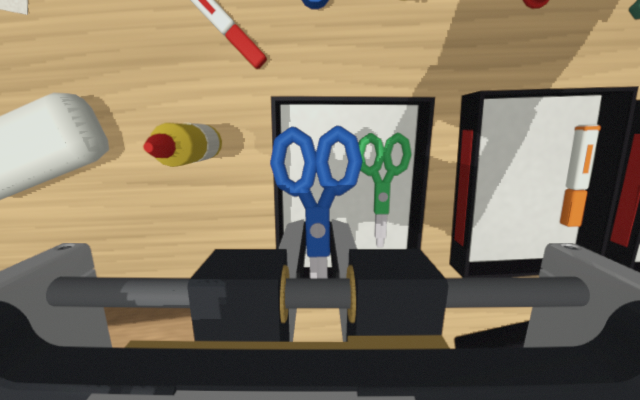

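The scissors are held straight (loops near (316,160)) over the left, −y half. The green pair is at (383,200), and the tray's near corners are at (273,98) and (433,98).

```bash
python3 - <<'E'
from h import *
import pickle; m=pickle.load(open('w2.pkl','rb'))
a=at(m,273,98,35);b=at(m,433,98,35);d=a-b;print('near corners',a,b,np.hypot(*d),'centre~',(a+b)/2+95*np.array([-d[1],d[0]])/np.hypot(*d)*(1 if d[1]<0 else -1),'yaw',np.arctan2(d[0],-d[1]))
print('green pivot',at(m,382,197,12),'green tip', at(m,380,246,8))
a=at(m,261,66,12);print('red cap end',a)
print('orange',at(m,587,126,16),at(m,573,224,16)); a=at(m,481,93,35);print('M near -y corner?',a)
E
```

```text
near corners [ 564.8 -258.8] [ 570.7 -113.7] 145.21990221729254 centre~ [ 662.67156233 -190.1096638 ] yaw -0.040639225365970075
green pivot [ 667. -154.] green tip [ 724.9 -154.6]
red cap end [ 532.4 -271.5]
orange [601.   53.1] [705.6  56.3]
M near -y corner? [567.9 -69.9]
```

carry_out(
  slide=[
    [0.004,0.002,-0.1],
    [0.004,0.002,-0.22],
    [0.004,0.002,-0.34],
    [0.004,0.002,-0.42],
    [0.004,0.002,-0.45],
    [0.004,0.002,-0.463],
    [0.004,0.002,-0.463],
    [0.004,0.002,-0.463],
  ],
  dr=[
    [0,0,0],
    [0,0,0],
    [0,0,0],
    [0,0,0],
    [0,0,0],
    [0,0,0],
    [0,0,0],
    [0,0,0],
  ],
  gripper=[5,5,5,5,5,5,5,5],
)

```text
clock: 5.12
eef_pos: [664.2, -220.5, 105.8]
eef_rot: [-3.141, 0.002, 3.101]
wrist_force: [0.0, 0.4, -0.0]
finger_gap: 15.6
finger_force: 20.0
```

carry_out(
  slide=[
    [0,0,-0.004],
    [0,0,-0.004],
    [0,0,-0.004],
    [0,0,-0.004],
    [0,0,-0.004],
    [0,0,0.02],
    [0,0,0.12],
    [0,0,0.26],
    [0,0,0.4],
    [0,0,0.5],
  ],
  dr=[
    [0,0,0],
    [0,0,0],
    [0,0,0],
    [0,0,0],
    [0,0,0],
    [0,0,0],
    [0,0,0],
    [0,0,0],
    [0,0,0],
    [0,0,0],
  ],
  gripper=[5,12,20,30,33,33,33,33,33,33],
)

```text
clock: 5.95
eef_pos: [664.0, -221.1, 233.5]
eef_rot: [-3.141, 0.003, 3.1]
wrist_force: [0.5, -0.4, 0.5]
finger_gap: 31.2
finger_force: 0.0
```

carry_out(
  slide=[
    [-0.14,0.1,0],
    [-0.28,0.2,0],
    [-0.4,0.3,0],
    [-0.5,0.37,0],
    [-0.5,0.37,0],
    [-0.5,0.37,0],
  ],
  dr=[
    [0,0,0],
    [0,0,0],
    [0,0,0],
    [0,0,0],
    [0,0,0],
    [0,0,0],
  ],
  gripper=[70,70,70,70,70,70],
)

```text
clock: 6.45
eef_pos: [538.4, -127.9, 230.7]
eef_rot: [-3.141, 0.002, 3.101]
wrist_force: [-0.7, -0.7, 0.7]
finger_gap: 65.0
finger_force: 0.0
```

```bash
python3 - <<'E'
from h import *
m=camera_model('wrist'); s=read_state(); print(s['eef_pos'],s['eef_rot'],s['joints'],s['clock'])
save('wrist','w3.png')
import pickle; pickle.dump(m,open('w3.pkl','wb'))
E
```

```text
[ 538.41221237 -127.93052907  230.66635561] [-3.14116913e+00  1.52697278e-03  3.10122532e+00] [-2.99460073e-01  3.75488855e-01  1.59482322e+00 -1.97372902e-05
  1.16969607e+00 -1.82988105e+00] 6.45
```

View pics/w3.png

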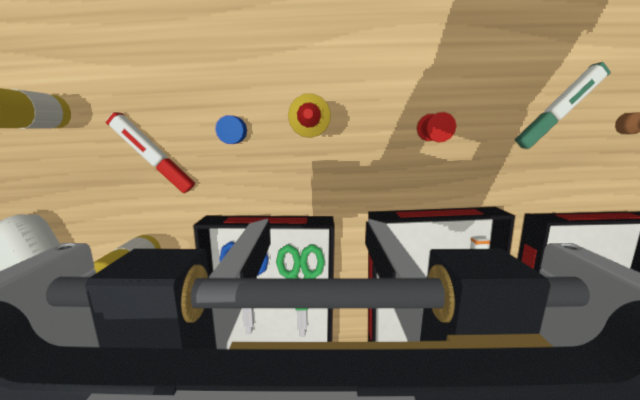

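The blue scissors now lie in the tray beside the green pair. Bottle A is at (309,115). The red marker runs from (112,118) to (190,187), the green marker from (604,68) to (521,143).

```bash
python3 - <<'E'
from h import *
import pickle; m=pickle.load(open('w3.pkl','rb'))
print('A tip',at(m,309,114,105),'shoulder',at(m,309,116,74))
for n,c,e in(('red',(190,187),(112,118)),('green',(521,143),(604,68))):
    c,e=at(m,*c,12),at(m,*e,12);d=c-e;print(n,(c+e)/2,np.hypot(*d),np.arctan2(d[1],d[0]))
print('pad',at(m,231,130,9),'spool',at(m,437,128,32))
print('M near corners',at(m,369,212,35),at(m,511,208,35),'G',at(m,524,214,35))
E
```

```text
A tip [ 459.8 -131.3] shoulder [ 459.6 -132.2]
red [ 487.7  -304.75] 105.48653942565379 0.752546137314428
green [456.1 130.8] 107.1143314407554 -0.8184112639698323
pad [ 467.3 -217.3] spool [473.7  -8.5]
M near corners [555.9 -75.6] [557.8  73. ] G [565.   87.8]
```

carry_out(
  slide=[
    [-0.14,-0.012,0],
    [-0.26,-0.012,0],
    [-0.316,-0.012,0],
    [-0.316,-0.012,0],
    [-0.316,-0.012,-0.1],
    [-0.316,-0.012,-0.22],
    [-0.316,-0.012,-0.34],
    [-0.316,-0.012,-0.42],
    [-0.316,-0.012,-0.424],
    [-0.316,-0.012,-0.424],
  ],
  dr=[
    [0,0,0],
    [0,0,0],
    [0,0,0],
    [0,0,0],
    [0,0,0],
    [0,0,0],
    [0,0,0],
    [0,0,0],
    [0,0,0],
    [0,0,0],
  ],
  gripper=[70,70,70,70,70,70,70,70,70,70],
)

```text
clock: 7.33
eef_pos: [460.7, -131.9, 123.0]
eef_rot: [3.141, -0.001, 3.1]
wrist_force: [0.5, -0.5, 0.7]
finger_gap: 66.0
finger_force: 0.0
```

carry_out(
  slide=[
    [0,0,0],
    [0,0,0],
    [0,0,0],
    [0,0,0],
    [0,0,0],
    [0,0,0],
    [0,0,0],
    [0,0,0],
    [0,0,0.05],
    [0,0,0.1],
  ],
  dr=[
    [0,0,0],
    [0,0,0],
    [0,0,0],
    [0,0,0],
    [0,0,0],
    [0,0,0],
    [0,0,0],
    [0,0,0],
    [0,0,0],
    [0,0,0],
  ],
  gripper=[60,50,42,34,28,28,28,28,28,28],
  newtons=20,
)

```text
clock: 8.17
eef_pos: [459.4, -131.4, 148.3]
eef_rot: [3.141, -0.002, 3.1]
wrist_force: [0.1, -0.8, -0.5]
finger_gap: 35.6
finger_force: 20.0
```

```bash
python3 - <<'E'
from h import *
import pickle; m=pickle.load(open('w3.pkl','rb'))
for y in(88,100,113): print(y,proj(m,(573,y,35)),proj(m,(573,y,0)))
for y in (73,80): print(y,proj(m,(562,y,35)),proj(m,(562,y,0)))
i=cv2.imread('pics/raw_w3.png')[190:270,340:640]; j=cv2.imread('pics/raw_w1.png')[60:250,0:190]
i=cv2.resize(i,None,fx=2.6,fy=2.6,interpolation=cv2.INTER_CUBIC);j=cv2.resize(j,None,fx=2,fy=2,interpolation=cv2.INTER_CUBIC)
o=np.zeros((590,780,3),np.uint8);o[:208]=i;o[209:209+380,:380]=j;cv2.imwrite('pics/c4.png',o)
m=pickle.load(open('w1.pkl','rb'))
for y in(88,113):print(y,proj(m,(573,y,35)),proj(m,(573,y,0)))
E
```

```text
88 [523.1 221.3] [502.1 211.8]
100 [534.2 220.8] [512.1 211.4]
113 [546.2 220.3] [522.9 211. ]
73 [510.5 211.9] [490.5 203.3]
80 [517.  211.6] [496.4 203.1]
88 [ 58.9 160.3] [ 84.5 157.2]
113 [ 77.5 176.4] [101.2 171.7]
```

View pics/c4.png

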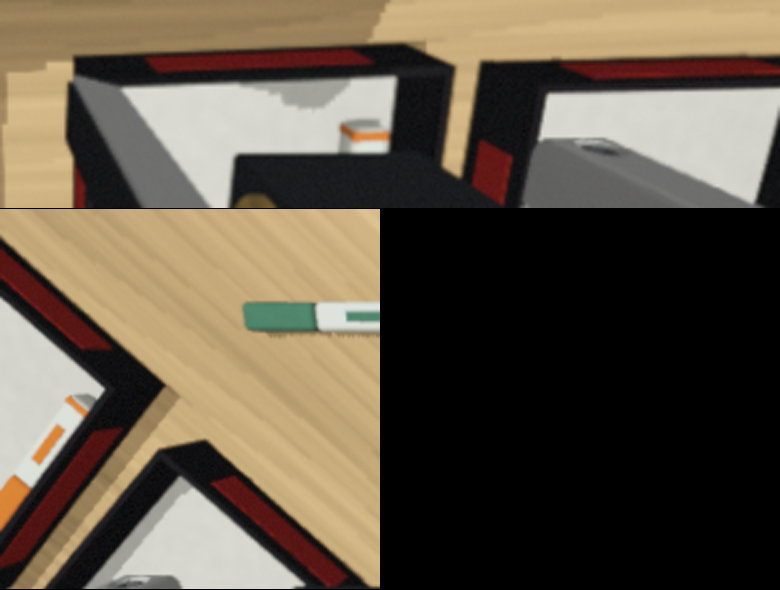

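Lifted corner check: the glue tray's base corner at (524,214) agrees with the top-view fix, with its centre at (668,188). Carrying the bottle there now.

carry_out(
  slide=[
    [0,0,0.08],
    [0.02,0.03,0.17],
    [0.06,0.1,0.23],
    [0.12,0.19,0.23],
    [0.19,0.3,0.23],
    [0.26,0.42,0.23],
    [0.33,0.54,0.23],
    [0.4,0.66,0.23],
    [0.47,0.77,0.23],
    [0.54,0.87,0.23],
  ],
  dr=[
    [0,0,0],
    [0,0,0],
    [0,0,0],
    [0,0,0],
    [0,0,0],
    [0,0,0],
    [0,0,0],
    [0,0,0],
    [0,0,0],
    [0,0,0],
  ],
  gripper=[28,28,28,28,28,28,28,28,28,28],
)

```text
clock: 9.0
eef_pos: [595.2, 88.0, 205.7]
eef_rot: [-3.142, -0.0, 3.101]
wrist_force: [0.2, -1.0, -0.1]
finger_gap: 35.6
finger_force: 20.0
```

carry_out(
  slide=[
    [0.06,0.09,0],
    [0.11,0.17,0],
    [0.15,0.24,0],
    [0.18,0.29,0],
    [0.19,0.306,0],
    [0.19,0.306,0],
    [0.19,0.306,-0.08],
    [0.19,0.306,-0.16],
    [0.19,0.306,-0.22],
    [0.19,0.306,-0.25],
  ],
  dr=[
    [0,0,0],
    [0,0,0],
    [0,0,0],
    [0,0,0],
    [0,0,0],
    [0,0,0],
    [0,0,0],
    [0,0,0],
    [0,0,0],
    [0,0,0],
  ],
  gripper=[28,28,28,28,28,28,28,28,28,28],
)

```text
clock: 9.83
eef_pos: [641.3, 161.3, 141.3]
eef_rot: [-3.141, -0.003, 3.1]
wrist_force: [-0.2, -0.6, -1.4]
finger_gap: 35.5
finger_force: 20.0
```

carry_out(
  slide=[
    [0,0,0],
    [0,0,0],
  ],
  dr=[
    [0,0,0],
    [0,0,0],
  ],
  gripper=[28,28],
)

```text
clock: 10.0
eef_pos: [642.3, 162.0, 144.0]
eef_rot: [-3.142, 0.0, 3.1]
wrist_force: [0.2, -0.6, -0.7]
finger_gap: 35.6
finger_force: 20.0
```

carry_out(
  slide=[
    [0,0,-0.02],
    [0,0,-0.04],
    [0,0,-0.052],
    [0,0,-0.06],
    [0,0,-0.06],
    [0,0,-0.06],
  ],
  dr=[
    [0,0,0],
    [0,0,0],
    [0,0,0],
    [0,0,0],
    [0,0,0],
    [0,0,0],
  ],
  gripper=[28,28,28,28,28,28],
)

```text
clock: 10.5
eef_pos: [642.3, 162.6, 128.4]
eef_rot: [3.142, 0.0, 3.1]
wrist_force: [-0.6, -0.6, -1.4]
finger_gap: 35.6
finger_force: 20.0
```

carry_out(
  slide=[
    [0,0,-0.004],
    [0,0,-0.008],
    [0,0,-0.008],
    [0,0,-0.008],
  ],
  dr=[
    [0,0,0],
    [0,0,0],
    [0,0,0],
    [0,0,0],
  ],
  gripper=[28,28,28,28],
)

```text
clock: 10.83
eef_pos: [642.5, 162.5, 128.0]
eef_rot: [3.141, 0.001, 3.1]
wrist_force: [-5.9, -2.0, 12.2]
finger_gap: 35.9
finger_force: 20.0
```

carry_out(
  slide=[
    [0,0,0.006],
    [0,0,0.006],
    [0,0,0.006],
    [0,0,0.006],
    [0,0,0.006],
    [0,0,0.06],
    [0,0,0.16],
    [0,0,0.28],
    [0,0,0.4],
    [0,0,0.46],
  ],
  dr=[
    [0,0,0],
    [0,0,0],
    [0,0,0],
    [0,0,0],
    [0,0,0],
    [0,0,0],
    [0,0,0],
    [0,0,0],
    [0,0,0],
    [0,0,0],
  ],
  gripper=[33,38,45,55,55,55,55,55,55,55],
)

```text
clock: 11.67
eef_pos: [642.8, 162.6, 246.7]
eef_rot: [3.14, 0.005, 3.1]
wrist_force: [-0.5, 0.5, 0.5]
finger_gap: 51.4
finger_force: 0.0
```

carry_out(
  slide=[
    [-0.15,-0.02,0],
    [-0.3,-0.05,0],
    [-0.45,-0.08,0],
    [-0.6,-0.1,0],
    [-0.74,-0.11,0],
    [-0.75,-0.116,0],
    [-0.75,-0.116,-0.1],
    [-0.75,-0.116,-0.2],
    [-0.75,-0.116,-0.3],
  ],
  dr=[
    [0,0,-0.0175],
    [0,0,-0.035],
    [0,0,-0.0525],
    [0,0,-0.07],
    [0,0,-0.0875],
    [0,0,-0.105],
    [0,0,-0.1225],
    [0,0,-0.1225],
    [0,0,-0.1225],
  ],
  gripper=[50,50,50,50,50,50,50,50,50],
)

```text
clock: 12.42
eef_pos: [454.9, 133.6, 167.0]
eef_rot: [3.139, 0.001, 2.33]
wrist_force: [-0.4, -0.4, -1.3]
finger_gap: 46.9
finger_force: 0.0
```

```bash
python3 - <<'E'
from h import *
m=camera_model('wrist'); s=read_state(); print(s['eef_pos'],s['eef_rot'],s['joints'],s['clock'])
camera('wrist')
i=camera('top')[:,:,::-1]; cv2.imwrite('pics/raw_top2.png',i)
a=cv2.resize(i[125:245,215:515],None,fx=2.6,fy=2.6,interpolation=cv2.INTER_CUBIC)
w=camera('wrist')[:,:,::-1]; cv2.imwrite('pics/raw_w5.png',w)
o=np.zeros((592,780,3),np.uint8);o[:312]=a;o[312:592,:448]=cv2.resize(w,(448,280),interpolation=cv2.INTER_AREA);cv2.imwrite('pics/c5.png',o)
E
```

```text
[454.94804476 133.57632771 166.97673612] [3.13923983e+00 1.45404729e-03 2.32991316e+00] [ 2.08317724e-01  3.00651262e-01  1.86878034e+00 -9.22490768e-06
  9.69395196e-01 -5.50795610e-01] 12.4167
```

View pics/c5.png

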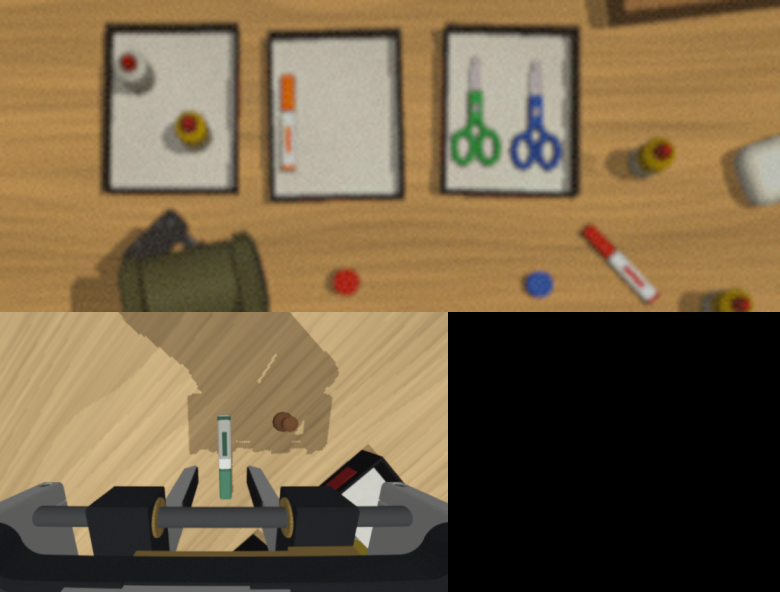

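Glue stands at (190,128) in its tray and the scissors lie straight at (535,110). The wrist view shows the green marker lined up between the fingers. Picking it and carrying it to its tray.

carry_out(
  slide=[
    [0,0,-0.1],
    [0,0,-0.18],
    [0,0,-0.24],
    [0,0,-0.262],
    [0,0,-0.262],
    [0,0,-0.262],
    [0,0,-0.262],
    [0,0,-0.262],
    [0,0,-0.262],
    [0,0,-0.262],
  ],
  dr=[
    [0,0,0],
    [0,0,0],
    [0,0,0],
    [0,0,0],
    [0,0,0],
    [0,0,0],
    [0,0,0],
    [0,0,0],
    [0,0,0],
    [0,0,0],
  ],
  gripper=[50,50,50,50,50,35,5,5,5,5],
)

```text
clock: 13.4
eef_pos: [454.9, 133.6, 101.4]
eef_rot: [3.141, 0.0, 2.331]
wrist_force: [-0.4, -0.6, 0.7]
finger_gap: 17.1
finger_force: 0.1
```

carry_out(
  slide=[
    [0,0,0],
    [0,0,0],
    [0,0,0.08],
    [0,0,0.2],
    [0.05,-0.03,0.34],
    [0.15,-0.08,0.4],
  ],
  dr=[
    [0,0,0],
    [0,0,0],
    [0,0,0],
    [0,0,0],
    [0,0,0.0],
    [0,0,0.015],
  ],
  gripper=[5,5,5,5,5,5],
)

```text
clock: 13.9
eef_pos: [492.2, 114.2, 204.9]
eef_rot: [3.139, 0.002, 2.425]
wrist_force: [0.4, 0.7, 1.1]
finger_gap: 15.9
finger_force: 20.0
```

carry_out(
  slide=[
    [0.12,-0.07,0],
    [0.25,-0.15,0],
    [0.38,-0.22,0],
    [0.5,-0.3,0],
    [0.6,-0.35,0],
    [0.655,-0.384,0],
    [0.655,-0.384,0],
    [0.655,-0.384,-0.1],
    [0.655,-0.384,-0.22],
    [0.655,-0.384,-0.33],
  ],
  dr=[
    [0,0,0.018],
    [0,0,0.036],
    [0,0,0.054],
    [0,0,0.072],
    [0,0,0.09],
    [0,0,0.108],
    [0,0,0.1115],
    [0,0,0.1115],
    [0,0,0.1115],
    [0,0,0.1115],
  ],
  gripper=[5,5,5,5,5,5,5,5,5,5],
)

```text
clock: 14.73
eef_pos: [655.4, 17.9, 117.3]
eef_rot: [3.142, 0.0, 3.124]
wrist_force: [1.3, 0.4, -1.5]
finger_gap: 15.6
finger_force: 20.0
```

carry_out(
  slide=[
    [0,0,-0.02],
    [0,0,-0.034],
    [0,0,-0.05],
    [0,0,-0.05],
    [0,0,-0.05],
  ],
  dr=[
    [0,0,0],
    [0,0,0],
    [0,0,0],
    [0,0,0],
    [0,0,0],
  ],
  gripper=[5,5,5,5,5],
)

```text
clock: 15.15
eef_pos: [656.5, 17.6, 107.4]
eef_rot: [-3.142, 0.002, 3.125]
wrist_force: [0.3, -0.1, -0.9]
finger_gap: 15.4
finger_force: 20.0
```

carry_out(
  slide=[
    [0,0,-0.006],
    [0,0,-0.006],
    [0,0,-0.006],
    [0,0,-0.006],
    [0,0,0.04],
    [0,0,0.15],
    [0,0,0.28],
    [-0.1,-0.1,0.4],
    [-0.2,-0.23,0.42],
    [-0.3,-0.36,0.42],
  ],
  dr=[
    [0,0,0],
    [0,0,0],
    [0,0,0],
    [0,0,0],
    [0,0,0],
    [0,0,0],
    [0,0,0],
    [0,0,-0.018],
    [0,0,-0.036],
    [0,0,-0.054],
  ],
  gripper=[5,18,36,40,40,40,40,50,50,50],
)

```text
clock: 15.98
eef_pos: [582.5, -70.6, 214.4]
eef_rot: [3.141, 0.005, 2.782]
wrist_force: [1.8, 0.1, -0.3]
finger_gap: 46.7
finger_force: 0.0
```

carry_out(
  slide=[
    [-0.04,-0.1,0],
    [-0.08,-0.2,0],
    [-0.12,-0.3,0],
    [-0.16,-0.4,0],
    [-0.2,-0.5,0],
    [-0.24,-0.6,0],
    [-0.28,-0.7,0],
    [-0.32,-0.8,0],
    [-0.36,-0.9,0],
    [-0.376,-0.936,0],
  ],
  dr=[
    [0,0,-0.018],
    [0,0,-0.036],
    [0,0,-0.054],
    [0,0,-0.072],
    [0,0,-0.09],
    [0,0,-0.108],
    [0,0,-0.126],
    [0,0,-0.144],
    [0,0,-0.162],
    [0,0,-0.18],
  ],
  gripper=[50,50,50,50,50,50,50,50,50,50],
)

```text
clock: 16.82
eef_pos: [487.6, -306.9, 211.9]
eef_rot: [3.141, 0.001, 1.648]
wrist_force: [0.5, -0.1, 0.1]
finger_gap: 47.0
finger_force: 0.0
```

carry_out(
  slide=[
    [0,0,0],
    [0,0,0],
    [0,0,0],
    [0,0,0],
    [0,0,0],
    [0,0,0],
    [0,0,0],
    [0,0,0],
    [0,0,0],
    [0,0,0],
  ],
  dr=[
    [0,0,-0.018],
    [0,0,-0.036],
    [0,0,-0.054],
    [0,0,-0.072],
    [0,0,-0.09],
    [0,0,-0.108],
    [0,0,-0.126],
    [0,0,-0.1445],
    [0,0,-0.1445],
    [0,0,-0.1445],
  ],
  gripper=[50,50,50,50,50,50,50,50,50,50],
)

```text
clock: 17.65
eef_pos: [488.8, -304.2, 211.6]
eef_rot: [3.141, -0.0, 0.751]
wrist_force: [0.4, -0.7, -0.3]
finger_gap: 46.9
finger_force: 0.0
```

```bash
python3 - <<'E'
from h import *
m=camera_model('wrist'); s=read_state(); print(s['eef_pos'],s['eef_rot'],s['joints'],s['clock'])
save('wrist','w6.png')
import pickle; pickle.dump(m,open('w6.pkl','wb'))
E
```

```text
[ 488.82279228 -304.23891947  211.59625017] [ 3.14085733e+00 -1.25132841e-04  7.50920445e-01] [-6.20324157e-01  4.44006418e-01  1.54530899e+00 -2.53047804e-05
  1.15153172e+00  1.99562063e-01] 17.65
```

View pics/w6.png

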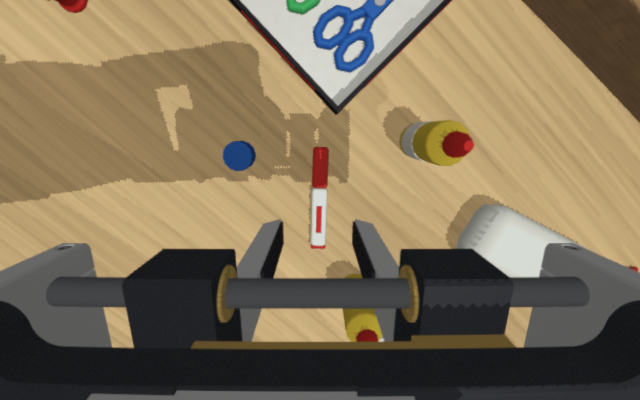

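The red marker, from (320,148) to (318,247), is centred and aligned between the fingers. Bottle C, at (365,320), is clear. Picking it.

carry_out(
  slide=[
    [0,0,-0.12],
    [0,0,-0.25],
    [0,0,-0.36],
    [0,0,-0.42],
    [0,0,-0.44],
    [0,0,-0.44],
    [0,0,-0.44],
    [0,0,-0.44],
    [0,0,-0.44],
    [0,0,-0.44],
  ],
  dr=[
    [0,0,0],
    [0,0,0],
    [0,0,0],
    [0,0,0],
    [0,0,0],
    [0,0,0],
    [0,0,0],
    [0,0,0],
    [0,0,0],
    [0,0,0],
  ],
  gripper=[50,50,50,50,50,35,20,5,5,5],
)

```text
clock: 18.53
eef_pos: [489.1, -304.4, 101.9]
eef_rot: [3.14, -0.0, 0.748]
wrist_force: [0.1, 0.1, -0.2]
finger_gap: 17.2
finger_force: 0.2
```

carry_out(
  slide=[
    [0,0,0],
    [0,0,0],
    [0,0,0],
    [0,0,0],
    [0,0,0.08],
    [0,0,0.2],
    [0,0,0.32],
    [0,0,0.4],
    [0,0,0.4],
  ],
  dr=[
    [0,0,0],
    [0,0,0],
    [0,0,0],
    [0,0,0],
    [0,0,0],
    [0,0,0],
    [0,0,0],
    [0,0,0],
    [0,0,0],
  ],
  gripper=[5,5,5,5,5,5,5,5,5],
)

```text
clock: 19.28
eef_pos: [489.8, -304.9, 205.6]
eef_rot: [3.135, -0.001, 0.747]
wrist_force: [0.7, -0.2, -0.2]
finger_gap: 15.6
finger_force: 20.0
```

carry_out(
  slide=[
    [0.04,0.07,0],
    [0.09,0.16,0],
    [0.15,0.25,0],
    [0.21,0.35,0],
    [0.27,0.45,0],
    [0.33,0.55,0],
    [0.39,0.65,0],
    [0.45,0.75,0],
    [0.51,0.85,0],
    [0.56,0.93,0],
  ],
  dr=[
    [0,0,-0.015],
    [0,0,-0.03],
    [0,0,-0.045],
    [0,0,-0.06],
    [0,0,-0.075],
    [0,0,-0.09],
    [0,0,-0.105],
    [0,0,-0.1215],
    [0,0,-0.1215],
    [0,0,-0.1215],
  ],
  gripper=[5,5,5,5,5,5,5,5,5,5],
)

```text
clock: 20.12
eef_pos: [629.3, -69.7, 199.9]
eef_rot: [-3.141, 0.001, -0.016]
wrist_force: [0.1, -0.4, -0.1]
finger_gap: 15.8
finger_force: 20.0
```

carry_out(
  slide=[
    [0.05,0.08,0],
    [0.09,0.14,0],
    [0.108,0.18,0],
    [0.108,0.18,0],
    [0.108,0.18,-0.1],
    [0.108,0.18,-0.22],
    [0.108,0.18,-0.32],
    [0.108,0.18,-0.36],
    [0.108,0.18,-0.383],
    [0.108,0.18,-0.383],
  ],
  dr=[
    [0,0,0],
    [0,0,0],
    [0,0,0],
    [0,0,0],
    [0,0,0],
    [0,0,0],
    [0,0,0],
    [0,0,0],
    [0,0,0],
    [0,0,0],
  ],
  gripper=[5,5,5,5,5,5,5,5,5,5],
)

```text
clock: 20.95
eef_pos: [655.4, -27.6, 105.3]
eef_rot: [3.142, 0.001, -0.017]
wrist_force: [0.2, 0.2, 0.4]
finger_gap: 15.6
finger_force: 20.0
```

carry_out(
  slide=[
    [0,0,0],
    [0,0,0],
  ],
  dr=[
    [0,0,0],
    [0,0,0],
  ],
  gripper=[5,5],
)

```text
clock: 21.12
eef_pos: [655.9, -27.2, 106.0]
eef_rot: [3.141, -0.001, -0.017]
wrist_force: [-0.9, -0.1, 0.2]
finger_gap: 15.9
finger_force: 20.0
```

carry_out(
  slide=[
    [0,0,-0.005],
    [0,0,-0.005],
    [0,0,-0.005],
    [0,0,-0.005],
    [0,0,-0.005],
    [0,0,0.04],
    [0,0,0.15],
    [0,0,0.28],
    [0,0,0.4],
    [0,0,0.5],
  ],
  dr=[
    [0,0,0],
    [0,0,0],
    [0,0,0],
    [0,0,0],
    [0,0,0],
    [0,0,0],
    [0,0,0],
    [0,0,0],
    [0,0,0],
    [0,0,0],
  ],
  gripper=[12,20,28,33,33,33,33,33,33,33],
)

```text
clock: 21.95
eef_pos: [655.9, -26.7, 233.6]
eef_rot: [3.141, -0.002, -0.016]
wrist_force: [-0.4, -0.3, 0.1]
finger_gap: 31.1
finger_force: 0.0
```

carry_out(
  slide=[
    [-0.1,0,0],
    [-0.25,0,0],
    [-0.4,0,0],
    [-0.55,0,0],
    [-0.7,0,0],
    [-0.85,0,0],
    [-1,0,0],
    [-1,0,0],
    [-1,0,0],
  ],
  dr=[
    [0,0,0],
    [0,0,0],
    [0,0,0],
    [0,0,0],
    [0,0,0],
    [0,0,0],
    [0,0,0],
    [0,0,0],
    [0,0,0],
  ],
  gripper=[33,33,33,33,33,33,33,33,33],
)

```text
clock: 22.7
eef_pos: [405.0, -26.7, 231.4]
eef_rot: [3.141, -0.002, -0.017]
wrist_force: [0.7, -0.4, 0.2]
finger_gap: 31.0
finger_force: 0.0
```

```bash
python3 - <<'E'
from h import *
print(read_state()['clock'])
save('top','top3.png',(215,125,515,285),2.6)
E
```

```text
22.7
```

View pics/top3.png

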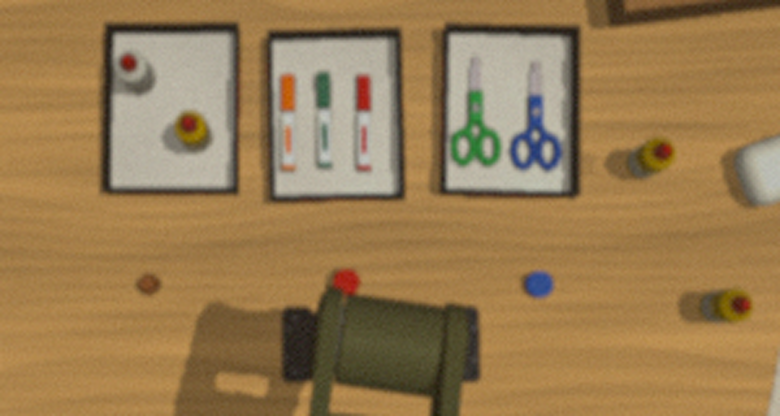

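The final picture shows the glue bottle upright at (190,128) and the three markers at (288,122), (323,120) and (363,122). The blue scissors lie beside the green pair with their points away, and the other objects haven't moved. Handing in.

```bash
python3 -c "
from cell import *
print(sign_off())"
```

```text
the job is handed in; nothing more can be done
None
```

The blue scissors, yellow glue bottle, and green and red markers are all in their trays, the rest is where it was, and I handed the job in at about 23 s; no verdict came back.

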